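# Set the dust extractor slider to the brass clip

### The arm

A 7-joint arm with a two-finger parallel gripper is mounted at the origin on the work surface. World frame = base frame: x ahead of the robot, y to its left, z up, the work surface at z = 0. Lengths are in mm, angles in rad, forces in N, time in s.
With the tool pointing down it reaches from about 400 to 875 mm from the base axis. Payload 4.4 kg.
Tool frame: the origin (TCP) lies at the very end of the fingers, on their centre line; the grasp point (between the pads) lies 19 mm behind it; z points along the fingers, y is the line along which they close (so a half turn about z gives the same grasp; the last joint's range is limited). The gripper opens to 85 mm and grips with 20 to 120 N. Pads are 22 mm wide; open, the fingers measure 114 mm over their backs; the gripper's body (76 mm by 85 mm) begins 54 mm behind the grasp point. The pads swing forward as they close: fully open they stand 13 mm farther back than shut.
Start: joints at [-1.201, 0.628, 0.038, 1.517, -0.027, 0.996, -0.02], TCP at [274.367, 589.271, 231.313] pointing down, gripper open.
Joint ranges: [-3.06, 3.06], [-0.37, 2.12], [-1.25, 1.32], [0.18, 2.47], [-1.1, 4.24], [0.23, 1.98], [-2.94, 2.94]. Speed limits (rad/s): [2.57, 2.57, 3.14, 3.14, 3.14, 3.14, 3.14].

### API

Orientations are given as [roll, pitch, yaw] about the fixed x, y, z axes, in that order (R = Rz(yaw) Ry(pitch) Rx(roll)).
In Python, from cell import ctrl gives the robot as it stands.
- The arm moves only by the tool step_arm, never from a script. Its argument "series" is a list that holds one entry, the list of rows, each a list of 7 numbers: the turn, a rotation vector about the tool's x, y, z as a fraction of full scale, then the shift along the tool's x, y, z as a fraction of full scale, then the closure, from 0 (fully open) to 1 (shut). In form: [[[ax, ay, az, tx, ty, tz, gripper], ...]]. A call has 1 to 12 rows; each row shifts and turns the commanded pose from where the row before left it, along the tool's axes as they then stand; what a row does not reach is not made up. Full scale, the value 1, is 150 mm for a shift and 45 degrees for a turn. A row lasts 1/10 s, in which the tool goes at most 50 mm and 8.59 degrees, less where a joint would pass 70% of its speed; a pose out of reach is approached as far as the arm can. A call with a number of a shift or a turn outside -1 to 1 is refused whole. A call with a gripper value outside its range is refused whole. The fingers move at their own pace and stop on an object; the grip force is fixed at half the most. Time passes only in rows, so rows that do not move let the fingers close. It gives the time, the measured TCP pose, the force, the opening and the grip force at its end, in the units of the state.
- ctrl.read_state(): the state, without advancing time (a new reading comes with each control period).
- ctrl.get_image(name): name is "side" or "top"; returns a dict with "img" (384x512x3 uint8, red, green, blue), "fx", "fy", "cx", "cy" (pixels), "R" (3x3) and "t" (3): a world point X has camera coordinates R X + t. Camera axes: x right, y down, z forward; pixel columns grow to the right and rows downward; lengths in mm; the calibration is good to about 2 mm. A picture is of the moment at which its call begins. There is no depth.
- ctrl.finish_job(): hands the job in; it is judged then, once.
Trained networks look in a picture, given as the dict that the camera call returned (one of the last four; its "shot" number tells which), for a name from the list of things; names that differ only in an ending like _2 or _b are one class to them, and where a whole thing is asked for, a point or a joint stands for the part that bears it (a point fixed in the world has none). Each returns a list of dicts, best first, with "score" (0 to 1); they miss things now and then, are a little off and sometimes report something else, mostly with a low value. They report only what shows in the picture. A call takes as long as a camera call.
- ctrl.recognise(picture, thing): "centre" ([column, row] in pixels, amid what is visible of it).
The state is a dict: "clock": time; "qpos": joint angles; "qd": joint speeds; "tau": joint torques, N m; "eef_pos": TCP position; "tool_rot": TCP orientation; "force": force on the tool from outside, world axes, zero at the start; "torque": the same for the moment, N m; "width": finger opening in mm; "gripper_force": force on a finger pad.
Only numpy, scipy, OpenCV 4.12 (cv2) and the standard library are available. Lean on these libraries where they do the work, as an engineer would, in place of code of your own. Each camera call takes 0.05 s, during which the arm holds its last target. There are 200 camera calls.

### The job

Before the next flower coaster is roughed out, set the dust extractor: slide the red grip along its slot until it stands level with the brass marker clip (not the blue one), then let go of it. Leave the lamp dimmer, the box with the black grip, as it is set.

Things in the scene. Friction and masses are not known exactly. Their poses are not given: they have to be found in the camera images.
- red_grip (a point): Centre of the dust extractor's red grip: block 30 (x) x 22 (y) x 40 mm high, white line across its top; point 20 mm below its top, 20 mm above its box's top. Slides along its y only, 80 mm either way from mid-slot, against 2.5 N of friction; stays where left. Its fixed grey box, 90 (x) x 250 (y, along the slot) x 35 mm high, has the same axes, z up; place and yaw vary.
- brass_clip: Brass marker clip on the red grip's box, at the slot's +x side: 22 x 12 mm, 5 mm thick, nose towards the slot. Origin: centre of its underside, 31 mm across from the slot's centre line; axes are the box's (y along the slot). Fixed, 45 to 65 mm from mid-slot, towards either end. The grip is level with it when both have the same position along y.
- blue_clip: Blue plastic marker clip of the same shape on the same box, near the other end of the slot: a setting for another job. Origin and axes as for the brass clip.
- black_grip (a point): Centre of the lamp dimmer's black grip, on a second box of the same shape elsewhere on the bench, without clips; sizes, axes and behaviour as for the red one. Not to be moved.

How it is judged (in metres and radians):
At the end, for the whole second after the job is handed in: The red grip stands level with the brass clip: its centre within 12 mm of the clip's origin measured along the slot, and stays there, let go (y of red_grip in the frame of brass_clip between -0.012 and 0.012 m); the robot touches nothing.
It fails at once if the black grip of the lamp dimmer is moved by more than 10 mm (distance of black_grip from where it was at the start of the episode above 0.01 m).
It also fails if it takes over 27 s, if anything falls off the work surface, if the arm or the gripper's body presses on something with over 40 N, if the wrist force passes 120 N, or if a joint passes its speed limit or range.

## Working session

There is one attempt and no reset: what is moved stays moved. The work goes in short steps, Python scripts to look and compute and a tool call to move; the robot and the scene stay as the last step left them, time stands still between calls to the robot, and variables do not carry over. Pictures are saved under pics/ and viewed, at most 10 in all, crops included, and the job is handed in when it is done.

Besides the shell and the picture viewer there is one more tool, called after "Emit:" by a JSON object that holds its "op" and its "data", one argument or row to a line. step_arm: Moves the arm, as the interface text tells. Shift numbers are shares of 150 mm and turn numbers shares of 45 degrees, none past 1 either way. Its arguments: {"type":"object","properties":{"series":{"type":"array","items":{"type":"array","items":{"type":"array","items":{"type":"number","minimum":-1,"maximum":1}}}}},"required":["series"]}

```bash
mkdir -p pics
cat > h.py <<'E'
import numpy as np, cv2
from cell import ctrl
def ray(p,uv,z):
    R=np.array(p["R"]);t=np.array(p["t"]);c=-R.T@t
    d=R.T@np.array([(uv[0]-p["cx"])/p["fx"],(uv[1]-p["cy"])/p["fy"],1])
    return c+d*(z-c[2])/d[2]
def tri(ps,uvs):
    A=[];b=[]
    for p,uv in zip(ps,uvs):
        R=np.array(p["R"]);t=np.array(p["t"]);c=-R.T@t
        d=R.T@np.array([(uv[0]-p["cx"])/p["fx"],(uv[1]-p["cy"])/p["fy"],1]);d/=np.linalg.norm(d)
        P=np.eye(3)-np.outer(d,d);A.append(P);b.append(P@c)
    return np.linalg.lstsq(np.vstack(A),np.hstack(b),rcond=None)[0]
E
python3 - <<'E'
from h import *
for n in("top","side"):
    p=ctrl.get_image(n);cv2.imwrite(f"pics/{n}0.png",cv2.cvtColor(p["img"],cv2.COLOR_RGB2BGR))
    for k,z in(("red_grip",55),("brass_clip",37),("blue_clip",37),("black_grip",55)):
        for r in ctrl.recognise(p,k)[:2]: print(n,k,r,ray(p,r["centre"],z).round(1))
s=ctrl.read_state();print(s["clock"],s["eef_pos"],s["tool_rot"],s["width"])
E
```

```text
top red_grip {'centre': [346.9, 183.3], 'score': 0.49} [ 593.  -191.3   55. ]
top blue_clip {'centre': [371.8, 162.6], 'score': 0.38} [ 639.6 -251.9   37. ]
top black_grip {'centre': [152.3, 194.3], 'score': 0.63} [578.6 220.8  55. ]
side red_grip {'centre': [302.3, 285.9], 'score': 0.84} [ 599. -189.   55.]
side brass_clip {'centre': [309.1, 268.5], 'score': 0.59} [ 628.8 -145.    37. ]
side blue_clip {'centre': [345.5, 325.4], 'score': 0.69} [ 640.1 -253.2   37. ]
side black_grip {'centre': [231.0, 149.7], 'score': 0.76} [576.5 222.3  55. ]
0.5 [274.34635016 589.27068672 231.28497463] [-3.14156788e+00 -5.50964241e-05  2.70578632e+00] 85.38050669270567
```

View pics/top0.png

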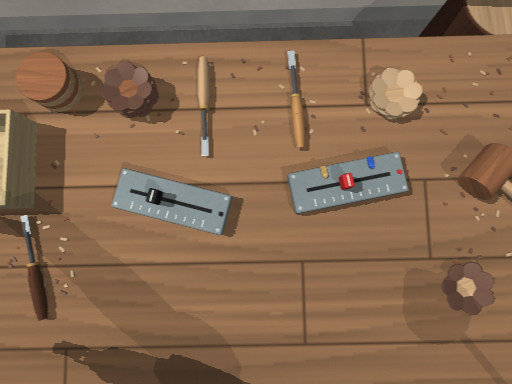

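View pics/side0.png

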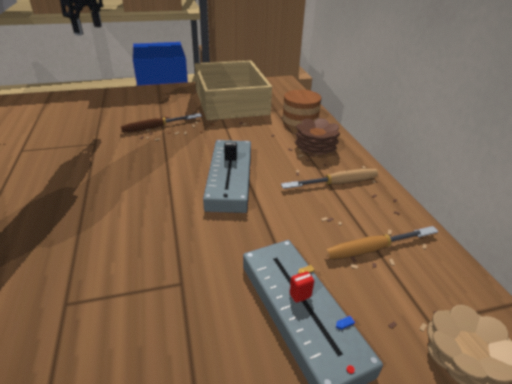

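The top view shows the red grip's box at about (348,183), with the brass clip at (324,171) and the blue clip at (371,162). The black grip's box is on the left. In the side view the red grip partly hides the brass clip at (307,269), so I'll refine the positions by colour in the top view.

Run:
```python
from h import *
p=ctrl.get_image("top");q=ctrl.get_image("side")
im=p["img"];h=cv2.cvtColor(im,cv2.COLOR_RGB2HSV)
x0,y0,x1,y1=285,148,412,218
roi=np.zeros(h.shape[:2],bool);roi[y0:y1,x0:x1]=1
H,S,V=[h[...,i].astype(int) for i in range(3)]
def cen(m):
    n,l,s,c=cv2.connectedComponentsWithStats((m&roi).astype(np.uint8));i=1+np.argmax(s[1:,4]);return c[i],s[i],l==i
red=cen(((H<6)|(H>174))&(S>150)&(V>80));blue=cen((H>105)&(H<130)&(S>150))
r2=roi.copy()
clipm=(H>12)&(H<28)&(S>120)&(V>120); clipm[:, :315]=0; clipm[:,335:]=0; clipm[:164]=0; clipm[181:]=0
br=cen(clipm)
for n,c,z in(("red",red,65),("blue",blue,39),("brass",br,39)):print(n,c[0].round(1),c[1],ray(p,c[0],z).round(1))
grey=(H>85)&(H<115)&(S>15)&(S<110)&(V>70)
g=cen(grey)[2]
cnt=max(cv2.findContours(g.astype(np.uint8),0,1)[0],key=cv2.contourArea)
r=cv2.minAreaRect(cnt);b=cv2.boxPoints(r);print(r);print(np.array([ray(p,u,35) for u in b]).round(1))
cv2.imwrite("pics/crop1.png",cv2.resize(cv2.cvtColor(im,cv2.COLOR_RGB2BGR)[y0:y1,x0:x1],None,fx=6,fy=6,interpolation=cv2.INTER_NEAREST))
print("tri",tri([p,q],[(346.9,182.5),(302.3,285.9)]), tri([p,q],[blue[0],(345.5,325.4)]))
print((-np.array(p["R"]).T@p["t"]).round(0), p["fx"])
```

```text
red [345.7 181.3] [339 173  15  17 158] [ 596.  -186.6   65. ]
blue [370.3 162. ] [367 157   7  12  62] [ 640.6 -248.1   39. ]
brass [323.6 170.6] [320 165   7  13  54] [ 623.9 -146.4   39. ]
((347.3221740722656, 182.17640686035156), (40.53876495361328, 114.67811584472656), 78.56632232666016)
[[ 619.7  -67.3   35. ]
 [ 664.5 -314.4   35. ]
 [ 576.7 -326.    35. ]
 [ 532.8  -82.    35. ]]
tri [ 595.99362385 -191.10188083   58.04998829] [ 642.10404644 -250.38116829   32.22123945]
[495.  -8. 788.] 349.17569406017503
```

View pics/crop1.png

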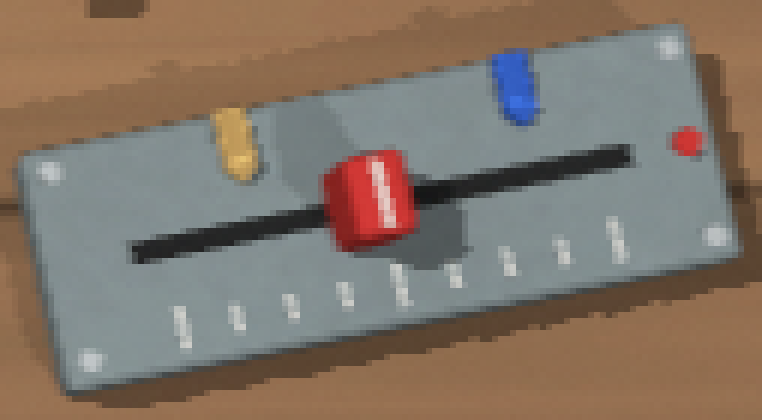

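Brass clip is about 46 mm from mid-slot and the red grip at about +7 mm, with the box yawed 10°. I'll turn the tool first so the fingers close along the slot.

Emit:
{"op": "step_arm", "data": {
  "series": [
    [[0,0,-0.155,0,0,0,0],[0,0,-0.155,0,0,0,0],[0,0,-0.155,0,0,0,0],[0,0,-0.155,0,0,0,0],[0,0,-0.155,0,0,0,0],[0,0,0,0,0,0,0]]
  ]
}}

```text
clock: 1.2
eef_pos: [274.5, 589.2, 231.3]
tool_rot: [3.141, -0.0, -2.969]
force: [0.3, -0.5, 0.8]
width: 85.3
gripper_force: 0.0
```

Emit:
{"op": "step_arm", "data": {
  "series": [
    [[0,0,0,-0.056,-0.25,0,0],[0,0,0,-0.056,-0.25,0,0],[0,0,0,-0.056,-0.25,0,0],[0,0,0,-0.056,-0.25,0,0],[0,0,0,-0.056,-0.25,0,0],[0,0,0,-0.056,-0.25,0,0],[0,0,0,-0.056,-0.25,0,0],[0,0,0,-0.056,-0.25,0,0],[0,0,0,-0.056,-0.25,0,0],[0,0,0,-0.056,-0.25,0,0],[0,0,0,-0.056,-0.25,0,0]]
  ]
}}

```text
clock: 2.3
eef_pos: [436.9, 197.4, 231.6]
tool_rot: [3.141, 0.001, -2.972]
force: [0.5, -0.4, 0.8]
width: 85.2
gripper_force: 0.0
```

Emit:
{"op": "step_arm", "data": {
  "series": [
    [[0,0,0,-0.056,-0.25,0,0],[0,0,0,-0.056,-0.25,0,0],[0,0,0,-0.056,-0.25,0,0],[0,0,0,-0.056,-0.25,0,0],[0,0,0,-0.056,-0.25,0,0],[0,0,0,-0.056,-0.25,0,0],[0,0,0,-0.056,-0.25,0,0],[0,0,0,-0.056,-0.25,0,0],[0,0,0,-0.056,-0.25,0,0],[0,0,0,-0.056,-0.25,0,0],[0,0,0,-0.056,-0.25,0,0],[0,0,0,0,0,0,0]]
  ]
}}

```text
clock: 3.5
eef_pos: [599.0, -199.2, 231.1]
tool_rot: [-3.136, 0.001, -2.98]
force: [-0.4, 0.3, 0.3]
width: 85.5
gripper_force: 0.0
```

Emit:
{"op": "step_arm", "data": {
  "series": [
    [[0,0,0,0,0.055,0.2,0],[0,0,0,0,0,0.2,0],[0,0,0,0,0,0.2,0],[0,0,0,0,0,0,0],[0,0,0,0,0,0,0]]
  ]
}}

```text
clock: 4.0
eef_pos: [597.0, -183.1, 141.6]
tool_rot: [3.141, -0.0, -2.97]
force: [0.9, -0.1, 0.5]
width: 85.6
gripper_force: 0.0
```

Run:
```python
from h import *
ims=[cv2.cvtColor(ctrl.get_image(n)["img"],cv2.COLOR_RGB2BGR) for n in("top","side")]
a=cv2.resize(ims[0][120:245,270:430],(480,375));b=cv2.resize(ims[1][215:375,225:385],(320,320))
b=cv2.copyMakeBorder(b,0,55,0,0,cv2.BORDER_CONSTANT)
cv2.imwrite("pics/chk1.png",np.hstack([a,b]));s=ctrl.read_state();print(s["eef_pos"],s["tool_rot"])
```

```text
[ 598.19337661 -183.66813273  143.10979175] [-3.14031737e+00  2.81454924e-03 -2.96943563e+00]
```

View pics/chk1.png

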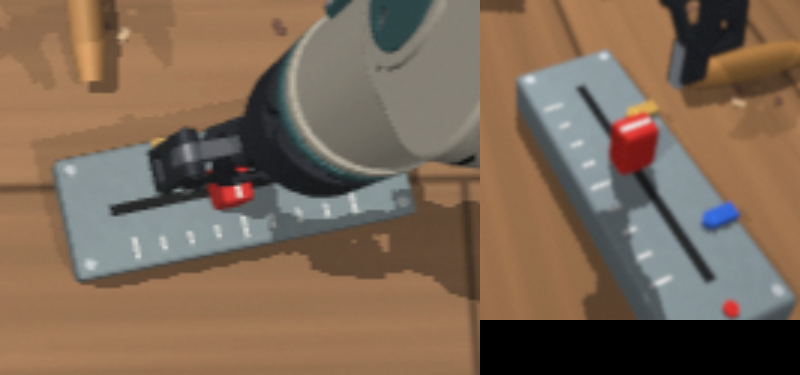

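The gripper is above the grip, offset about 7 mm along the slot. I'll correct that, descend and close.

Emit:
{"op": "step_arm", "data": {
  "series": [
    [[0,0,0,0.015,-0.05,0,0],[0,0,0,0,0,0.2,0],[0,0,0,0,0,0.2,0],[0,0,0,0,0,0.14,0],[0,0,0,0,0,0.1,0],[0,0,0,0,0,0,0],[0,0,0,0,0,0,0]]
  ]
}}

```text
clock: 4.8
eef_pos: [596.6, -191.8, 46.2]
tool_rot: [-3.141, 0.001, -2.969]
force: [-0.9, 0.5, 0.5]
width: 85.1
gripper_force: 0.0
```

Emit:
{"op": "step_arm", "data": {
  "series": [
    [[0,0,0,0,0,0,1],[0,0,0,0,0,0,1],[0,0,0,0,0,0,1],[0,0,0,0,0,0,1],[0,0,0,0,0,0,1],[0,0,0,0,0,0,1],[0,0,0,0,0,0,1],[0,0,0,0,0,0,1]]
  ]
}}

```text
clock: 5.6
eef_pos: [596.2, -191.3, 45.8]
tool_rot: [-3.141, 0.0, -2.969]
force: [-1.2, 0.6, 5.4]
width: 21.3
gripper_force: 59.2
```

Emit:
{"op": "step_arm", "data": {
  "series": [
    [[0,0,0,0,0.067,0,1],[0,0,0,0,0.067,0,1],[0,0,0,0,0.067,0,1],[0,0,0,0,0.067,0,1],[0,0,0,0,0,0,1],[0,0,0,0,0,0,1],[0,0,0,0,0,0,1]]
  ]
}}

```text
clock: 6.3
eef_pos: [588.6, -149.3, 45.8]
tool_rot: [3.14, -0.001, -2.967]
force: [-2.5, 2.0, 8.8]
width: 21.1
gripper_force: 59.9
```

Emit:
{"op": "step_arm", "data": {
  "series": [
    [[0,0,0,0,0,0,0],[0,0,0,0,0,0,0],[0,0,0,0,0,0,0],[0,0,0,0,0,0,0],[0,0,0,0,0,0,0],[0,0,0,0,0,0,0],[0,0,0,0,0,-0.2,0],[0,0,0,0,0,-0.2,0],[0,0,0,0,0,-0.2,0],[0,0,0,0,0,-0.2,0],[0,0,0,0,0,0,0]]
  ]
}}

```text
clock: 7.4
eef_pos: [592.0, -152.4, 169.7]
tool_rot: [-3.138, 0.008, -2.969]
force: [0.1, -0.1, 0.5]
width: 85.3
gripper_force: 0.0
```

Emit:
{"op": "step_arm", "data": {
  "series": [
    [[0,0,0,0,-0.2,0,0],[0,0,0,0,-0.2,0,0],[0,0,0,0,-0.2,0,0],[0,0,0,0,-0.2,0,0],[0,0,0,0,-0.2,0,0],[0,0,0,0,-0.2,0,0],[0,0,0,0,0,0,0],[0,0,0,0,0,0,0]]
  ]
}}

```text
clock: 8.2
eef_pos: [619.2, -329.4, 164.0]
tool_rot: [3.14, -0.001, -2.97]
force: [-0.9, 1.1, 0.1]
width: 85.4
gripper_force: 0.0
```

Run:
```python
from h import *
p=ctrl.get_image("top");q=ctrl.get_image("side")
for n in("red_grip","brass_clip"):
    for c,z in((p,55),(q,55)):
        for r in ctrl.recognise(c,n)[:1]: print(n,r,ray(c,r["centre"],z if n[0]=="r" else 37).round(1))
ims=[cv2.cvtColor(c["img"],cv2.COLOR_RGB2BGR) for c in(p,q)]
a=cv2.resize(ims[0][140:220,280:360],(400,400),interpolation=0);b=cv2.resize(ims[1][220:320,235:335],(400,400))
cv2.imwrite("pics/chk2.png",np.hstack([a,b]))
```

```text
red_grip {'centre': [328.1, 188.5], 'score': 0.69} [ 582.8 -151.2   55. ]
red_grip {'centre': [287.1, 265.7], 'score': 0.65} [ 589.8 -146.7   55. ]
brass_clip {'centre': [324.3, 170.7], 'score': 0.4} [ 624.1 -148.1   37. ]
brass_clip {'centre': [304.6, 270.2], 'score': 0.7} [ 620.5 -146.7   37. ]
```

View pics/chk2.png

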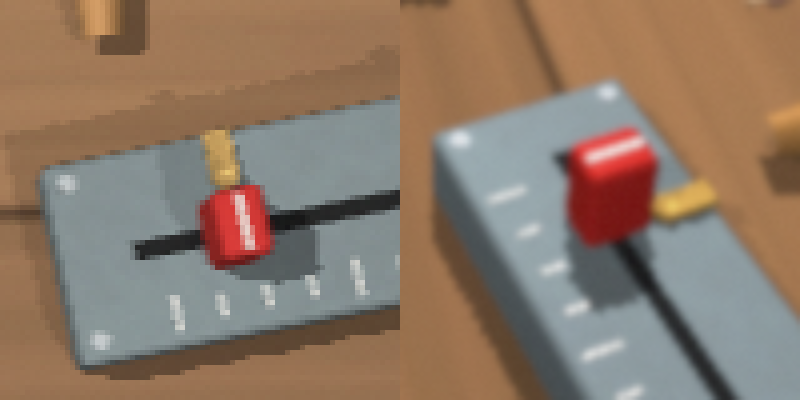

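The red grip's line at top-view pixel (329,184) lies within about 4 mm of the brass clip along the slot. The gripper is open and clear of everything.

```bash
python3 -c "
from cell import ctrl
print(ctrl.finish_job())"
```

```text
the job is handed in; nothing more can be done
None
```

The red grip is level with the brass clip (about 4 mm off along the slot by my measurement, limit 12 mm) and let go; I kept the arm off the black grip and handed the job in at about 8 s, but the hand-in returned no verdict.

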